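Unclamp the template and hang it on its stud

ROBOT

A 7-joint arm with a two-finger parallel gripper is mounted at the origin on the work surface. World frame = base frame: x ahead of the robot, y to its left, z up, the work surface at z = 0. Lengths are in m, angles in rad, forces in N, time in s.
With the tool pointing down it reaches from about 0.425 to 0.925 m from the base axis. Payload 6.8 kg.
Tool frame: the origin (TCP) lies between the finger pads; the fingertips stand 8 mm ahead of it and the grasp point (between the pads) lies 11 mm behind it (manip.tip_extent is the z of the fingertips in the tool frame, in m); z points along the fingers, y is the line along which they close (so a half turn about z gives the same grasp; the last joint's range is limited). The gripper opens to 85 mm and grips with 20 to 120 N. Pads are 22 mm wide; open, the fingers measure 114 mm over their backs; the gripper's body (76 mm by 85 mm) begins 54 mm behind the grasp point. The pads swing forward as they close: fully open they stand 13 mm farther back than shut.
Start: joints at [-1.29, 0.477, 0.022, 1.555, -0.011, 1.109, -0.083], TCP at [0.256, 0.625, 0.239] pointing down, gripper open.
Joint ranges: [-2.96, 2.96], [-0.34, 2.1], [-1.41, 1.46], [0.24, 2.44], [-1.37, 4.51], [0.17, 1.92], [-2.96, 2.96]. Speed limits (rad/s): [2.39, 2.39, 3.14, 3.14, 3.14, 3.14, 3.14].

INTERFACE

Orientations are given as a unit quaternion [w, x, y, z].
In Python, from station import manip, camrig gives the robot as it stands (manip), with the cameras (camrig).
- The arm moves only by the tool jog_arm, called after ">>>" as a command line: name --argument value ..., lists and objects as JSON in quotes. Schema: {"type":"object","properties":{"rows":{"type":"array","items":{"type":"number"},"minItems":4,"maxItems":48},"finger_gap":{"type":"number"},"force":{"type":"number"},"only":{"type":"string"},"quiet":{"type":"boolean"},"lines":{"type":"string"}},"required":["rows"],"additionalProperties":false}. rows is one flat list of numbers that holds 1 to 12 rows one after another, with no inner brackets; each row has 4 numbers: dx, dy, dz in m, then a turn about the tool's z in rad; each row is the pose to reach, as a shift and turn from the pose commanded when the call began, along the tool's axes at that moment; what a row does not reach only later rows make up. A row lasts 1/8 s, in which the tool goes at most 0.0625 m and 0.188 rad, less where a joint would pass 70% of its speed; a pose out of reach is approached as far as the arm can. finger_gap is the finger opening in m, set as the call begins (left out keeps the last). The fingers move at their own pace and stop on an object; force is the grip in N (left out, the last holds). Time passes only in rows, so rows that do not move let the fingers close. The tool returns the time, the measured TCP pose, the force, the opening and the grip force at its end. only (a regular expression) keeps the lines of the reply that match it, lines (a string "A,B") keeps lines A to B, and quiet returns only ok. Input that does not fit is refused with a message, and nothing moves.
- manip.sense(): the state, without advancing time (a new reading comes with each control period).
- camrig.get_image(name): name is "side" or "top"; returns the picture (420x560x3 uint8, blue, green, red); there is no depth.
- camrig.camera_params(name): a dict with "mtx" (3x3 intrinsics, pixels), "origin" and "rotation" of the camera in the world. Camera axes: x right, y down, z forward; pixel columns grow to the right and rows downward; lengths in m; the calibration is good to about 2 mm. A picture is of the moment at which its call begins. camera_params takes no time and is no camera call.
- manip.close_job(): hands the job in; it is judged then, once.
The state is a dict: "clock": time; "joint_positions": joint angles; "dq": joint speeds; "joint_torque": joint torques, N m; "ee_pos": TCP position; "orientation": TCP orientation; "force": force on the tool from outside, world axes, zero at the start; "torque": the same for the moment, N m; "finger_gap": finger opening in m; "grip_force": force on a finger pad.
Only numpy, scipy, OpenCV 4.12 (cv2) and the standard library are available. Lean on these libraries where they do the work, as an engineer would, in place of code of your own. Each camera call takes 0.05 s, during which the arm holds its last target. There are 200 camera calls.

TASK

Lift the ratchet pawl by its cross-bar handle so that the spring draws the clamp bar fully back, then take the template plate out of the fixture by its wooden grip. Hang it on the sloping rack: put the big end of its keyhole over the stud head with the plate flat on the board, slide it straight down the slope until the stud is fully home in the narrow end, and let go. Do not push the other things on the bench about.

Things in the scene. Friction and masses are not known exactly. Their poses are not given: they have to be found in the camera images.
- fixture: Clamping fixture fixed to the bench: plywood base 18 mm thick. Origin on the bench; x along the clamp bar, z up; base spans x -195 to +165, y +-75 mm. Yaw varies: its +x points roughly towards the robot. The template lies flat on the base's top (z 18 mm) between fences 8 mm high (3 mm clearance), its origin near x -114 mm, y 0, keyhole end to +x. Nothing stands higher than 90 mm.
- pawl_handle (a point): Centre of the dark round cross-bar on top of the ratchet pawl: 10 mm diameter, 58 mm long, lying along fixture y, on an 8 mm square post. At rest it is at fixture (50, 0, 85) mm. Nothing stands within 28 mm below the bar's centre except the post.
- pawl_pivot (a point): Pivot of the pawl, axis along fixture y, at fixture (130, 0, 44) mm. The handle is 80 mm nearer the template and 41 mm above the pivot.
- pawl (a joint): Pawl angle, rad: 0 down in the teeth, positive when its handle is lifted, to 0.7. It lets go of the bar above about 0.09; it falls back when released. Lifting takes about 1 to 5 N.
- bar (a joint): Travel of the clamp bar, m: 0 clamped, grows along fixture +x to 0.030, fully back. A spring of 7 to 10 N draws it back within about 0.5 s as soon as the pawl is lifted, and keeps it back.
- bar_toe (a point): Top centre of the bar's toe (14 x 60 mm), which while clamped overlaps the template's keyhole end by 10 mm and stops it being lifted.
- template: Loose aluminium plate 6 mm thick, 0.15-0.3 kg, with a wooden grip rib on top: 60 mm along x, 20 mm along y, 30 mm high (top at z 36). Origin on the underside below the rib's middle; x to the keyhole end, z to the rib side. Plate spans x -65 to +100, y +-45 mm. Keyhole: octagonal big end 26 mm across at x 53, then a slot 11 mm wide on towards +x, closed at x 85.5 mm.
- grip (a point): Point in the wooden rib, 24 mm above the template's underside.
- keyhole_big (a point): Centre of the keyhole's big end, on the template's underside (template x 53 mm).
- keyhole_end (a point): Where the stud's axis lies when the stud is home against the slot's closed end, on the template's underside (template x 82 mm, 29 mm from keyhole_big).
- rack: Sloping rack fixed to the bench: plywood board 240 mm wide, 230 mm along the slope, rising at 35 degrees from horizontal towards its +x. Origin on the bench under the board's centre; x horizontal, z up. The face's centre is 100 mm above the bench. Yaw varies: its high side is roughly towards the robot. It may stand to the left or the right of the fixture.
- stud: The single steel mushroom stud on the rack's face, 70 mm up the slope from the face's centre. Origin: at the stud's foot on the face; z out of the face along the stud (leaning 35 degrees from vertical towards the low side), x up the slope, y across. Neck 7 mm diameter, head 17 mm diameter, its underside 10 mm and its domed top 15.5 mm off the face.
- screw_jar: Bystander: closed glass jar with steel cap, 60 mm diameter, 75 mm tall, standing mid-table; origin at its underside.
- offcut: Bystander: offcut of pale wood 90 x 45 x 32 mm, mid-table; origin at its underside.
- tape_measure: Bystander: black tape measure 60 x 34 x 50 mm, mid-table near the robot; origin at its underside.
- mug: Bystander: white mug, 80 mm diameter, 90 mm tall, far mid-table; origin at its underside.
- hammer: Bystander: hammer lying at the left side; origin at its underside.
- screwdriver: Bystander: screwdriver lying at the right side; origin at its underside.
- try_square: Bystander: wooden-stocked try square lying at the right side; origin at its underside.

How it is judged:
On the way, in this order (a step that is already met when the one before it is completed fails the run):
1. the pawl is lifted and the clamp bar has sprung fully back, the template still in the fixture (value of joint bar above 0.026 m and z of template in the frame of fixture below 0.045 m), for 0.1 s.
2. the template is lifted out of the fixture (z of template in the frame of fixture above 0.07 m), for 0.1 s.
At the end, for the whole second after the job is handed in: The clamp bar is fully back (over 26 mm); the template hangs on the stud, the stud within 6 mm of the home position in the narrow end of the keyhole, the plate flat on the board (underside within 6 mm of it, within 0.1 rad) and pointing up the slope within 0.25 rad, at rest and released (value of joint bar above 0.026 m and x of keyhole_end in the frame of stud between -0.006 and 0.006 m and y of keyhole_end in the frame of stud between -0.006 and 0.006 m and z of keyhole_end in the frame of stud between -0.003 and 0.006 m and angle between the z axis of template and the z axis of stud, either way round below 0.1 rad and angle between the x axis of template and the x axis of stud, either way round below 0.25 rad and linear speed of template below 0.02 m/s); the robot touches nothing.
It fails at once if a bystander is pushed more than 40 mm or knocked over (distance of any of screw_jar, offcut, tape_measure, mug, hammer, screwdriver, try_square from where it was at the start of the episode above 0.04 m or angle between any of screw_jar, mug, tape_measure's own z axis and vertical above 0.6 rad).
It also fails if it takes over 64 s, if anything falls off the work surface, if the arm or the gripper's body presses on something with over 40 N, if the wrist force passes 120 N, or if a joint passes its speed limit or range.

## Working session

There is one attempt and no reset: what is moved stays moved. The work goes in short steps, Python scripts to look and compute and a tool call to move; the robot and the scene stay as the last step left them, time stands still between calls to the robot, and variables do not carry over. Pictures are saved under pics/ and viewed, at most 10 in all, crops included, and the job is handed in when it is done.

```bash
ls; mkdir -p pics; python3 - <<'E'
from station import manip, camrig
import cv2,numpy as np
for n in("top","side"):
    cv2.imwrite(f"pics/{n}0.png",camrig.get_image(n)); print(n,camrig.camera_params(n))
s=manip.sense();print(s["clock"],s["ee_pos"],s["orientation"],s["force"],s["finger_gap"],manip.tip_extent)
E
```

```text
pics
station.py
top {'mtx': array([[402.51327993,   0.        , 286.48075327],
       [  0.        , 402.51327993, 211.82490822],
       [  0.        ,   0.        ,   1.        ]]), 'origin': array([ 0.36054893, -0.02243608,  1.58140491]), 'rotation': array([ 0.04350591, -0.69773406,  0.7131504 , -0.05187411])}
side {'mtx': array([[456.84671992,   0.        , 278.53678013],
       [  0.        , 456.84671992, 213.69676913],
       [  0.        ,   0.        ,   1.        ]]), 'origin': array([-0.22494563, -1.057524  ,  0.83835954]), 'rotation': array([-0.48014432,  0.82186432, -0.25784028,  0.16588811])}
0.1 [0.25571826 0.62413287 0.2384191 ] [-8.40121594e-05  1.93160003e-01  9.81166927e-01 -8.16754200e-04] [0.59096112 0.10247914 1.26007377] 0.08537206485303206 0.008
```

View pics/top0.png

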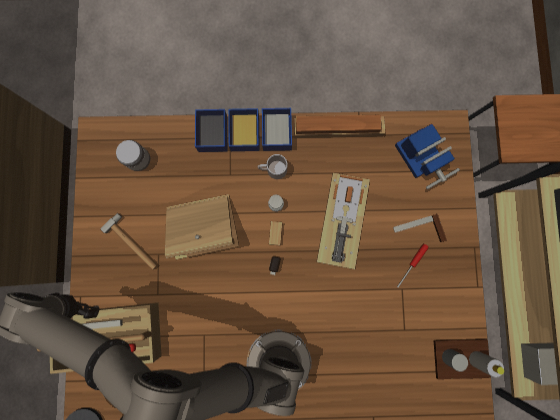

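View pics/side0.png

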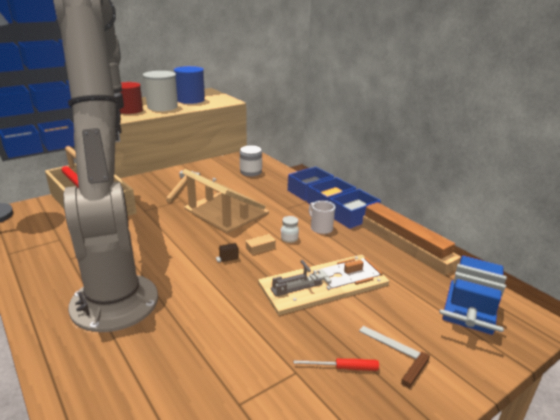

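The top view shows the fixture around (343,220), with the pawl handle near (344,212) and the wooden rib near (349,192). The rack is around (200,227) with its stud near (197,237). Next come zoomed crops.

```bash
cat > h.py <<'E'
from station import manip, camrig
import cv2,numpy as np
from scipy.spatial.transform import Rotation as R
def rot(q): return R.from_quat([q[1],q[2],q[3],q[0]])
def ray(n,uv):
    c=camrig.camera_params(n);d=rot(c["rotation"]).apply(np.linalg.inv(c["mtx"])@[uv[0],uv[1],1.]);return c["origin"],d/np.linalg.norm(d)
def onz(n,uv,z):
    o,d=ray(n,uv);return o+d*(z-o[2])/d[2]
def two(uv1,uv2):
    a,d=ray("top",uv1);b,e=ray("side",uv2);s=np.linalg.lstsq(np.c_[d,-e],b-a,rcond=None)[0];p,q=a+d*s[0],b+e*s[1];return (p+q)/2,np.linalg.norm(p-q)
def proj(n,p):
    c=camrig.camera_params(n);v=c["mtx"]@rot(c["rotation"]).inv().apply(np.array(p)-c["origin"]);return v[:2]/v[2]
E
python3 - <<'E'
from h import *
t=cv2.imread("pics/top0.png");s=cv2.imread("pics/side0.png")
z=lambda i,x,y,w,h,k:cv2.resize(i[y:y+h,x:x+w],None,fx=k,fy=k,interpolation=cv2.INTER_CUBIC)
a=z(t,310,170,70,100,6);b=z(t,160,190,80,100,4)
c=np.zeros((600,420+320,3),np.uint8);c[:,:420]=a;c[:400,420:]=b
cv2.imwrite("pics/c1.png",c)
a=z(s,255,250,140,62,5.7);b=z(s,160,160,115,75,3)
c=np.zeros((353+225,800,3),np.uint8);c[:a.shape[0],:a.shape[1]]=a[:,:800];c[353:353+225,:345]=b
cv2.imwrite("pics/c2.png",c)
E
```

```text
(no output)
```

View pics/c1.png

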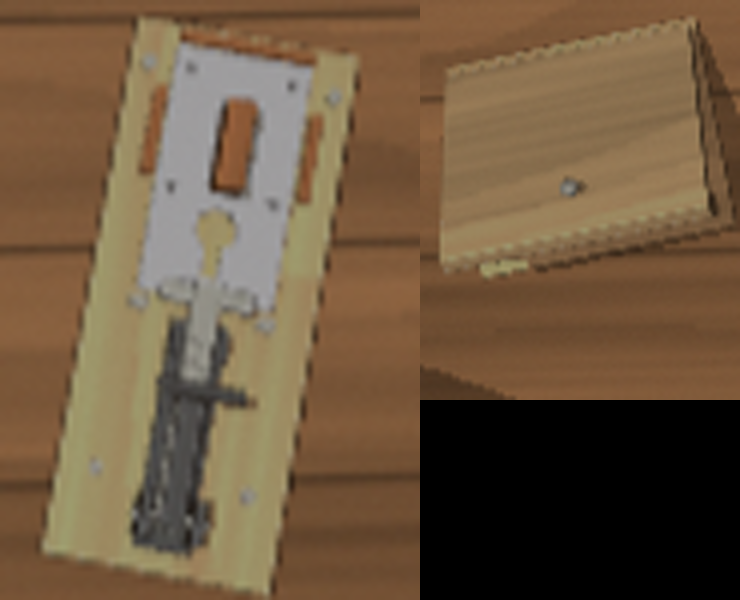

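View pics/c2.png

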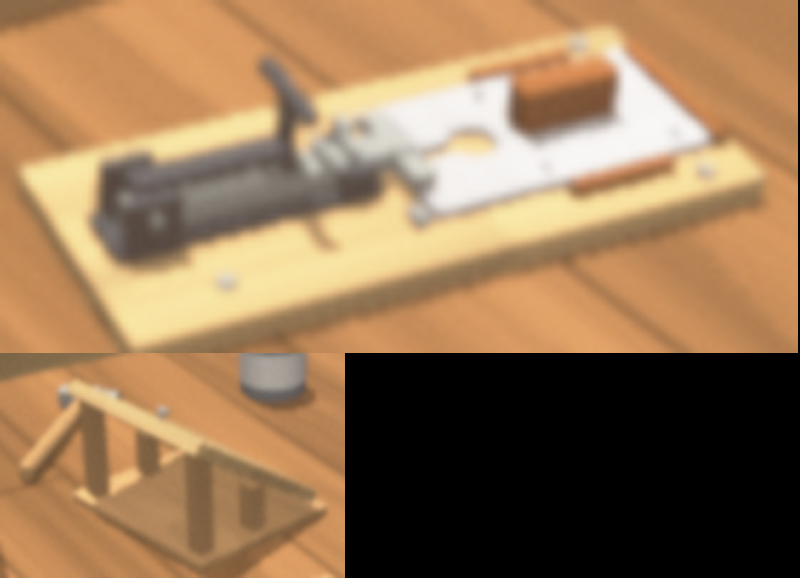

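The top crop gives the base corners at about (333,173), (369.5,179.5), (355,269) and (317,262). The handle bar runs from (336.7,233.7) to (352.5,237). The stud head is at (197.8,236.8) in the top view and (214.3,179.3) in the side view. Next I refine these with masks and cast rays.

```bash
python3 - <<'E'
from h import *
np.set_printoptions(precision=4,suppress=True)
t=cv2.imread("pics/top0.png");s=cv2.imread("pics/side0.png")
# fixture
pc=[(333,172.8),(369.5,179.5),(355,268.8),(317,262)]
P=np.array([onz("top",u,.018) for u in pc]);print("base",P[:,:2].tolist())
print("sides",[np.linalg.norm(P[i]-P[(i+1)%4]) for i in range(4)])
ax=(P[2]+P[3]-P[0]-P[1])/2;yaw=np.arctan2(ax[1],ax[0]);c=P.mean(0)
ux=np.array([np.cos(yaw),np.sin(yaw),0]);uy=np.array([-ux[1],ux[0],0]);o=c+.015*ux;print("fixture",o[:2],yaw)
# rib mask
hsv=cv2.cvtColor(t,cv2.COLOR_BGR2HSV)
m=np.zeros(t.shape[:2],np.uint8);roi=hsv[184:205,342:356];mm=((roi[...,1]>110)&(roi[...,0]<16)).astype(np.uint8)
ys,xs=np.nonzero(mm);print("rib px",len(xs),xs.mean()+342,ys.mean()+184)
rg=onz("top",(xs.mean()+342,ys.mean()+184),.05);d=rg-o;print("rib",rg,"in fix",d@ux,d@uy)
h=onz("top",(344.6,235.4),.085);d=h-o;print("handle",h,"in fix",d@ux,d@uy)
h2,e=two((344.6,235.4),(255+289/5.7,250+88/5.7));print("handle 2view",h2,e)
print("nom handle",o+.05*ux+[0,0,.067], "proj",proj("top",o*[1,1,0]+.05*ux+[0,0,.085]),proj("side",o*[1,1,0]+.05*ux+[0,0,.085]))
kb=onz("top",(310+214/6,170+232/6),.024);d=kb-o;print("kbig in fix",d@ux,d@uy)
# rack
rc=[(166.75,207.5,.034),(228,195,.034),(239-5,243,.166),(165,256.25,.166)]
Q=np.array([onz("top",u[:2],u[2]) for u in rc]);print("rack",Q)
print("widths",np.linalg.norm(Q[0]-Q[1]),np.linalg.norm(Q[2]-Q[3]),np.linalg.norm(Q[1]-Q[2]),np.linalg.norm(Q[0]-Q[3]))
up=(Q[2]+Q[3]-Q[0]-Q[1])[:2];ac=(Q[1]+Q[2]-Q[0]-Q[3])[:2];print("yaw up",np.arctan2(up[1],up[0]),"across",np.arctan2(ac[1],ac[0])+0*np.pi/2, np.arctan2(ac[0],-ac[1]))
# stud
roi=hsv[228:246,188:208];print(roi[6:12,6:14,1])
st=onz("top",(197.8,236.8),.151);print("stud head",st,two((197.8,236.8),(214.3,179.3)))
print("rack centre",Q.mean(0))
E
```

```text
base [[0.7253672379289751, -0.23190552002544323], [0.6952477285016115, -0.37600013015136885], [0.34562379361049167, -0.3023326244664551], [0.37489766397343977, -0.15669527700782465]]
sides [np.float64(0.14720883640423066), np.float64(0.35730070982659246), np.float64(0.14855031625955073), np.float64(0.35844874518310654)]
fixture [ 0.5206 -0.2636] 2.9320598318478814
rib px 78 348.64102564102564 193.97435897435898
rib [ 0.6329 -0.285   0.05  ] in fix -0.1143208767553104 -0.0024368715683187173
handle [ 0.4703 -0.2571  0.085 ] in fix 0.05052985557349003 0.004105173440731047
handle 2view [ 0.4692 -0.2558  0.0898] 0.0017739523444347404
nom handle [ 0.4717 -0.2532  0.085 ] proj [343.5394 235.0553] [306.0192 266.0685]
kbig in fix -0.05996696572255755 -0.0008340925252451163
rack [[0.5972 0.4202 0.034 ]
 [0.6415 0.1831 0.034 ]
 [0.4462 0.1451 0.166 ]
 [0.4053 0.3855 0.166 ]]
widths 0.24109991798601849 0.24382242139145993 0.23876597541730402 0.2354822670314427
yaw up -2.9560126440256593 across -1.3943755223539196 0.17642080444097707
[[110 110 106  97 106 110 110 109]
 [110  91  43  44  55  94 111 109]
 [108  39  24  24  25  72 111 110]
 [108  26  22  21  26  89 113 112]
 [109  73  51  26  36 109 110 111]
 [109 106 102  99 104 110 109 107]]
stud head [0.4719 0.275  0.151 ] (array([0.4715, 0.2756, 0.1497]), np.float64(0.0011306110659397238))
rack centre [0.5225 0.2835 0.1   ]
```

```bash
cat >> h.py <<'E'
def rel(targets):
    """targets: list of (x,y,z,yaw of tool y); prints shift in present tool axes + turn"""
    s=manip.sense();T=rot(s["orientation"]);y=T.apply([0,1,0]);a=np.arctan2(y[1],y[0])
    print("at",s["ee_pos"].round(4),"yaw",round(a,3),"q7",round(s["joint_positions"][6],2))
    for t in targets: print(np.r_[T.inv().apply(np.array(t[:3])-s["ee_pos"]),(a-t[3]+np.pi)%(2*np.pi)-np.pi].round(4))
E
python3 -c "
from h import *
rel([(.5,.25,.239,.5),(.471,-.255,.2,-.2096)])"
```

```text
at [0.2557 0.6241 0.2384] yaw 1.182 q7 -0.08
[-3.679e-01 -2.536e-01 -1.000e-04  6.820e-01]
[-0.5324 -0.7319  0.0397  1.3916]
```

>>> jog_arm --rows '[-0.368, -0.254, 0, 0.68, -0.368, -0.254, 0, 0.68, -0.368, -0.254, 0, 0.68, -0.368, -0.254, 0, 0.68, -0.368, -0.254, 0, 0.68, -0.368, -0.254, 0, 0.68, -0.368, -0.254, 0, 0.68, -0.532, -0.732, 0.02, 1.392, -0.532, -0.732, 0.02, 1.392, -0.532, -0.732, 0.02, 1.392, -0.532, -0.732, 0.02, 1.392, -0.532, -0.732, 0.02, 1.392]'

```text
clock: 1.6
ee_pos: [0.4796, -0.0555, 0.227]
orientation: [-0.0, 0.778, 0.629, 0.0]
force: [1.3, 0.1, 0.6]
finger_gap: 0.0853
grip_force: 0.0
```

```bash
python3 -c "
from h import *
rel([(.471,-.255,.19,-.2096),(.471,-.255,.084,-.2096)])"
```

```text
at [ 0.4796 -0.0555  0.227 ] yaw -0.211 q7 -0.08
[-0.1969  0.0334  0.037  -0.0016]
[-0.1969  0.0334  0.143  -0.0016]
```

>>> jog_arm --rows '[-0.19, 0.033, 0.037, 0, -0.19, 0.033, 0.037, 0, -0.19, 0.033, 0.037, 0, -0.19, 0.033, 0.037, 0, -0.19, 0.033, 0.037, 0, -0.19, 0.033, 0.037, 0]'

```text
clock: 2.35
ee_pos: [0.4734, -0.2445, 0.1901]
orientation: [-0.0, 0.776, 0.63, 0.0]
force: [0.3, 0.3, 0.7]
finger_gap: 0.0856
grip_force: 0.0
```

```bash
python3 -c "
from h import *
rel([(.471,-.255,.084,-.2096)]); cv2.imwrite('pics/s1.png',camrig.get_image('side'))
p=manip.sense()['ee_pos'];print(proj('side',p),proj('side',[.471,-.255,.085]))"
```

```text
at [ 0.4734 -0.2445  0.1901] yaw -0.207 q7 0.42
[-1.090e-02 -1.000e-04  1.061e-01  2.300e-03]
[306.58793261 232.78490754] [306.21966804 266.45708512]
```

>>> jog_arm --rows '[-0.011, 0, 0.05, 0, -0.011, 0, 0.09, 0, -0.011, 0, 0.106, 0, -0.011, 0, 0.106, 0, -0.011, 0, 0.106, 0]'

```text
clock: 3.02
ee_pos: [0.4717, -0.2574, 0.0855]
orientation: [0.001, 0.777, 0.629, 0.001]
force: [0.7, 0.6, 0.3]
finger_gap: 0.0853
grip_force: 0.0
```

>>> jog_arm --rows '[0, 0, 0, 0, 0, 0, 0, 0, 0, 0, 0, 0, 0, 0, 0, 0, 0, 0, 0, 0, 0, 0, 0, 0, 0, 0, 0, 0, 0, 0, 0, 0]' --finger_gap 0 --force 30

```text
clock: 4.03
ee_pos: [0.4701, -0.2571, 0.0841]
orientation: [-0.0, 0.777, 0.629, -0.0]
force: [-3.3, 0.8, 6.4]
finger_gap: 0.0082
grip_force: 29.5
```

```bash
python3 -c "
from h import *
a=camrig.get_image('side')[200:320,230:400]; b=camrig.get_image('top')[160:280,290:400]
cv2.imwrite('pics/g1.png',np.hstack([cv2.resize(a,None,fx=2.8,fy=2.8),cv2.resize(b,None,fx=2.8,fy=2.8)]))"
```

```text
(no output)
```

View pics/g1.png

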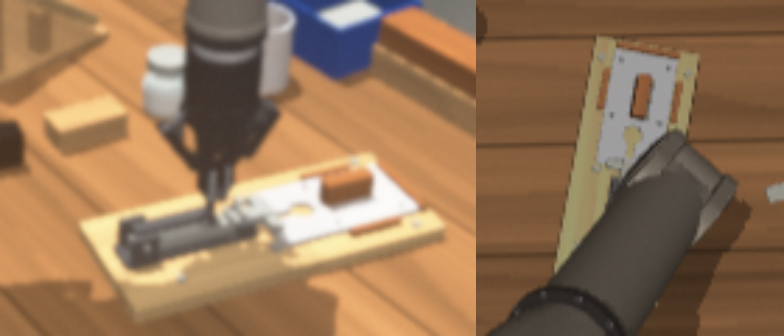

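The side view shows the closed fingers on the cross-bar at about (213,205) in the crop. The template is still in place. Next I lift along the pawl's arc.

>>> jog_arm --rows '[0, -0.002, -0.004, 0, 0, -0.005, -0.009, 0, 0, -0.0075, -0.0125, 0, 0, -0.01, -0.016, 0, 0, -0.01, -0.016, 0, 0, -0.01, -0.016, 0, 0, -0.01, -0.016, 0, 0, -0.01, -0.016, 0, 0, -0.01, -0.016, 0]'

```text
clock: 5.25
ee_pos: [0.4607, -0.255, 0.1]
orientation: [-0.0, 0.777, 0.629, -0.0]
force: [-0.8, 0.5, -5.2]
finger_gap: 0.0083
grip_force: 33.9
```

```bash
python3 -c "
from h import *
a=camrig.get_image('side')[200:320,230:400]; b=camrig.get_image('top')[160:280,290:400]
cv2.imwrite('pics/g2.png',np.hstack([cv2.resize(a,None,fx=2.8,fy=2.8),cv2.resize(b,None,fx=2.8,fy=2.8)]))"
```

```text
(no output)
```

View pics/g2.png

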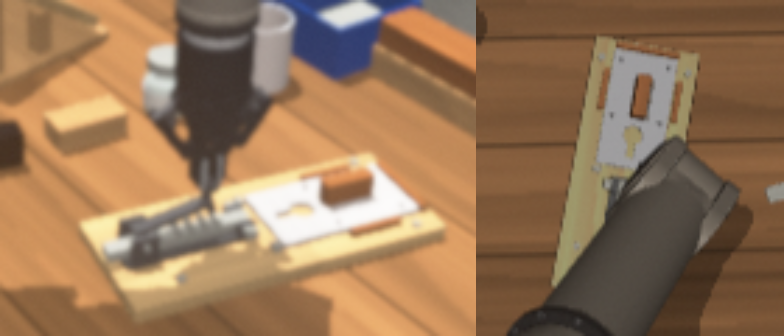

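The clamp bar has sprung back: its rear end now sticks out on the left at about (115,250), and the toe is clear of the plate. Next I release the handle and go up.

>>> jog_arm --rows '[0, 0, 0, 0, 0, 0, 0, 0, 0, 0, 0, 0, 0, 0, 0, 0, 0, 0, -0.05, 0, 0, 0, -0.08, 0, 0, 0, -0.08, 0]' --finger_gap 0.085

```text
clock: 6.22
ee_pos: [0.4622, -0.2559, 0.1823]
orientation: [0.002, 0.777, 0.629, 0.001]
force: [-0.8, -0.1, -0.3]
finger_gap: 0.0849
grip_force: 0.0
```

```bash
python3 -c "
from h import *
rel([(.6325,-.286,.13,1.361)])
t=camrig.get_image('top')"
```

```text
at [ 0.4622 -0.2559  0.1823] yaw -0.21 q7 0.46
[ 0.0061  0.1726  0.0532 -1.571 ]
```

>>> jog_arm --rows '[0.006, 0.06, 0, -0.188, 0.006, 0.12, 0, -0.376, 0.006, 0.173, 0, -0.56, 0.006, 0.173, 0.05, -1.571, 0.006, 0.173, 0.05, -1.571, 0.006, 0.173, 0.05, -1.571, 0.006, 0.173, 0.05, -1.571, 0.006, 0.173, 0.05, -1.571, 0.006, 0.173, 0.05, -1.571, 0.006, 0.173, 0.05, -1.571]'

```text
clock: 7.52
ee_pos: [0.6303, -0.285, 0.1284]
orientation: [-0.001, 0.105, 0.994, 0.001]
force: [-0.3, -0.2, 1.2]
finger_gap: 0.085
grip_force: 0.0
```

```bash
python3 -c "
from h import *
rel([(.6325,-.286,.037,1.361)])
t=camrig.get_image('side')
hsv=cv2.cvtColor(t,cv2.COLOR_BGR2HSV)[255:285,338:366]
m=((hsv[...,0]<12)&(hsv[...,1]>150)).astype(np.uint8)
ys,xs=np.nonzero(m);print(xs.mean()+338,ys.mean()+255,len(xs),proj('side',[.6325,-.286,.045]))
cv2.imwrite('pics/g3.png',cv2.resize(np.hstack([t[200:320,260:400]]),None,fx=3,fy=3))"
```

```text
at [ 0.6303 -0.285   0.1284] yaw 1.36 q7 1.8
[-0.0026 -0.0006  0.0914 -0.001 ]
nan nan 0 [353.89356875 264.93836029]<string>:7: RuntimeWarning: Mean of empty slice.
  ret = ret.dtype.type(ret / rcount)
```

View pics/g3.png

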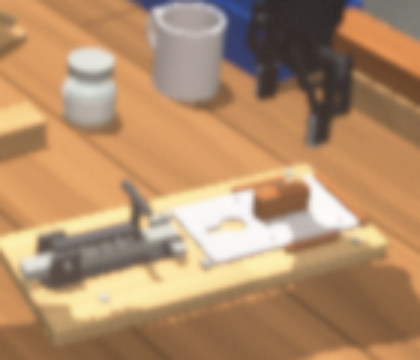

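Bar back, pawl down again, and the rib at about (353,267) px matches the estimate. I'll grasp 12 mm towards the keyhole end, near the centre of mass.

>>> jog_arm --rows '[0.0095, 0, 0.05, 0, 0.0095, 0, 0.08, 0, 0.0095, -0.0005, 0.0915, 0, 0.0095, -0.0005, 0.0915, 0, 0.0095, -0.0005, 0.0915, 0]'

```text
clock: 8.2
ee_pos: [0.6229, -0.2844, 0.04]
orientation: [0.001, 0.105, 0.994, -0.0]
force: [1.1, 0.7, 0.3]
finger_gap: 0.0849
grip_force: 0.0
```

>>> jog_arm --rows '[0, 0, 0, 0, 0, 0, 0, 0, 0, 0, 0, 0, 0, 0, 0, 0, 0, 0, 0, 0, 0, 0, 0, 0, 0, 0, 0, 0]' --finger_gap 0 --force 40

```text
clock: 9.07
ee_pos: [0.622, -0.284, 0.039]
orientation: [0.0, 0.105, 0.994, -0.0]
force: [-0.1, -0.4, 4.4]
finger_gap: 0.0192
grip_force: 40.7
```

>>> jog_arm --rows '[0, 0, -0.02, 0, 0, 0, -0.06, 0, 0, 0, -0.12, 0, 0, 0, -0.18, 0, 0, 0, -0.22, 0, 0, 0, -0.22, 0, 0, 0, -0.22, 0]'

```text
clock: 9.95
ee_pos: [0.6209, -0.2834, 0.2579]
orientation: [-0.001, 0.105, 0.995, 0.0]
force: [0.0, -0.0, -3.3]
finger_gap: 0.0194
grip_force: 40.0
```

```bash
python3 -c "
from h import *
rel([(.546,.2258,.26,1.752)])
t=camrig.get_image('side')
cv2.imwrite('pics/g4.png',t)"
```

```text
at [ 0.6209 -0.2834  0.2579] yaw 1.361 q7 1.79
[ 0.1793  0.4824 -0.0016 -0.3909]
```

View pics/g4.png

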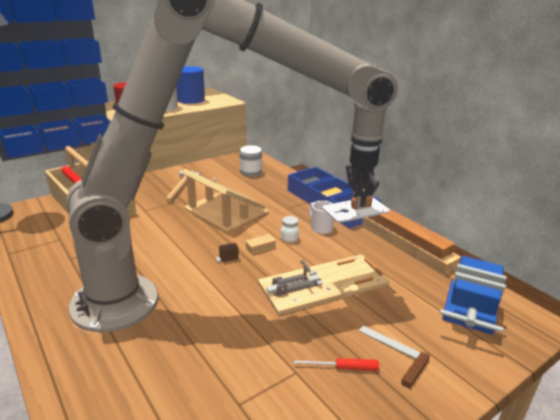

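The plate is held level at about (355,208), clear of the fixture. Next I go to the alignment spot beside the stud.

>>> jog_arm --rows '[0.02, 0.05, 0, -0.05, 0.04, 0.11, 0, -0.1, 0.065, 0.17, 0, -0.15, 0.09, 0.23, 0, -0.2, 0.115, 0.29, 0, -0.25, 0.14, 0.35, 0, -0.3, 0.16, 0.41, 0, -0.35, 0.17, 0.45, 0, -0.38, 0.179, 0.482, 0, -0.39, 0.179, 0.482, 0.03, -0.39, 0.179, 0.482, 0.05, -0.39, 0.179, 0.482, 0.05, -0.39]'

```text
clock: 11.5
ee_pos: [0.545, 0.2239, 0.2055]
orientation: [-0.003, -0.09, 0.996, -0.001]
force: [-0.7, -0.6, -1.3]
finger_gap: 0.019
grip_force: 39.9
```

```bash
python3 -c "
from h import *
rel([(.546,.2258,.116,1.752)])"
```

```text
at [0.545  0.2239 0.2055] yaw 1.751 q7 1.24
[-0.0019  0.0019  0.0895 -0.0008]
```

>>> jog_arm --rows '[0, 0.002, 0.01, 0, 0, 0.002, 0.02, 0, 0, 0.002, 0.03, 0, 0, 0.002, 0.04, 0, 0, 0.002, 0.05, 0, 0, 0.002, 0.05, 0]' --force 20

```text
clock: 12.25
ee_pos: [0.5497, 0.2274, 0.1594]
orientation: [0.003, -0.09, 0.996, 0.001]
force: [5.5, 0.7, 0.4]
finger_gap: 0.0195
grip_force: 41.1
```

>>> jog_arm --rows '[0, 0, 0.01, 0, 0, 0, 0.02, 0, 0, 0, 0.025, 0, 0, 0, 0.025, 0]'

```text
clock: 12.75
ee_pos: [0.5491, 0.2273, 0.1341]
orientation: [0.002, -0.09, 0.996, 0.001]
force: [5.3, 0.9, 0.2]
finger_gap: 0.0195
grip_force: 43.3
```

```bash
python3 -c "
from h import *
t=camrig.get_image('side');b=camrig.get_image('top')
cv2.imwrite('pics/g5.png',np.hstack([cv2.resize(t[140:260,140:300],None,fx=2.6,fy=2.6),cv2.resize(b[170:290,150:280],None,fx=2.6,fy=2.6)]))"
```

```text
(no output)
```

View pics/g5.png

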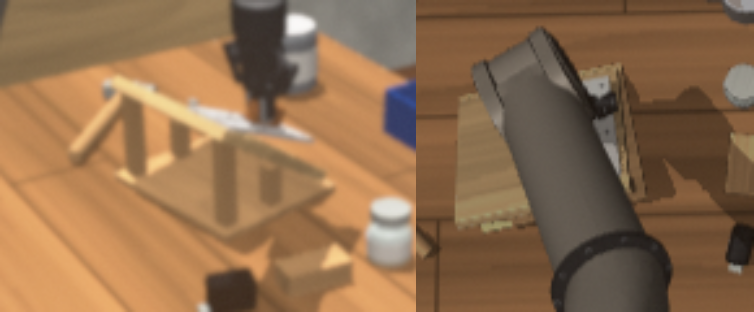

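The plate's upper edge rests on the board at about (195,105) and the plate is pivoting in the grip. I keep going down.

>>> jog_arm --rows '[0, 0, 0.007, 0, 0, 0, 0.012, 0, 0, 0, 0.012, 0]'

```text
clock: 13.22
ee_pos: [0.5466, 0.2269, 0.1209]
orientation: [-0.0, -0.09, 0.996, -0.0]
force: [3.5, 1.1, -0.1]
finger_gap: 0.0191
grip_force: 44.7
```

>>> jog_arm --rows '[0, 0, 0.004, 0, 0, 0, 0.004, 0, 0, 0, 0.004, 0]'

```text
clock: 13.6
ee_pos: [0.5468, 0.227, 0.1178]
orientation: [0.0, -0.09, 0.996, 0.0]
force: [1.5, 0.5, 4.6]
finger_gap: 0.0188
grip_force: 45.8
```

```bash
python3 -c "
from h import *
t=camrig.get_image('side');b=camrig.get_image('top')
cv2.imwrite('pics/g6.png',np.hstack([cv2.resize(t[150:230,170:290],None,fx=5,fy=5),cv2.resize(b[190:270,210:245],None,fx=5,fy=5)]))"
```

```text
(no output)
```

View pics/g6.png

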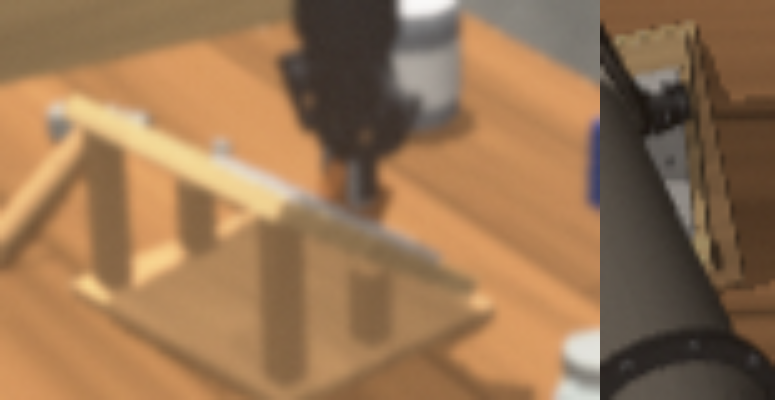

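The plate looks flat on the board, its lower near corner at about (257.6,202.4), with the contact force rising. The picture views are used up, so I go on with numbers only. Next I lift off and measure the plate in hand with a mask.

```bash
cat >> h.py <<'E'
F=np.array([.465,.2738,.140]);ya=-2.96;c35,s35=np.cos(np.radians(35)),np.sin(np.radians(35))
xs=np.array([np.cos(ya)*c35,np.sin(ya)*c35,s35]);ysd=np.array([-np.sin(ya),np.cos(ya),0]);zs=np.cross(xs,ysd)
def instud(p): d=np.array(p)-F;return np.array([d@xs,d@ysd,d@zs])
E
python3 -c "
from h import *
print('TCP flat in stud frame',instud(manip.sense()['ee_pos']).round(4))"
```

```text
TCP flat in stud frame [-0.0717  0.0608  0.0231]
```

>>> jog_arm --rows '[0, 0, -0.01, 0, 0, 0, -0.04, 0, 0, 0, -0.07, 0, 0, 0, -0.07, 0, 0, 0, -0.07, 0]'

```text
clock: 14.32
ee_pos: [0.5455, 0.2263, 0.1863]
orientation: [-0.001, -0.09, 0.996, -0.0]
force: [0.2, 0.4, -2.7]
finger_gap: 0.0191
grip_force: 44.8
```

```bash
python3 - <<'E'
from h import *
p=manip.sense()["ee_pos"];t=camrig.get_image('side');cv2.imwrite('pics/g7.png',t)
hsv=cv2.cvtColor(t,cv2.COLOR_BGR2HSV)
for tx in (5,9,13):
    f=lambda x,y,z:proj('side',p+xs*(x-tx)/1e3+ysd*y/1e3+zs*(z-n)/1e3).round(1)
    n=22
    print(tx,"low near",f(-65,45,6),f(-65,45,0),"high near",f(100,45,6),f(100,45,0),"high far",f(100,-45,6))
m=((hsv[...,1]<60)&(hsv[...,2]>90)).astype(np.uint8);m[:, :170]=0;m[:,285:]=0;m[:130]=0;m[215:]=0
k,l,st,ce=cv2.connectedComponentsWithStats(m)
for i in range(1,k):
    if st[i,4]>25:
        c=cv2.findContours((l==i).astype(np.uint8),cv2.RETR_EXTERNAL,cv2.CHAIN_APPROX_NONE)[0][0]
        print(st[i],cv2.approxPolyDP(c,2,True)[:,0].tolist())
E
```

```text
5 low near [257.8 183.7] [257.1 185.2] high near [228.5 169.7] [227.7 171.4] high far [211.4 162. ]
9 low near [258.4 184. ] [257.8 185.5] high near [229.3 170.1] [228.5 171.7] high far [212.1 162.4]
13 low near [259.1 184.3] [258.4 185.8] high near [230.  170.5] [229.3 172.1] high far [212.9 162.8]
[ 244  130   41   46 1218] [[250, 130], [247, 148], [253, 152], [253, 157], [244, 165], [248, 175], [260, 172], [262, 151], [284, 162], [284, 130]]
[213 164  17   8  26] [[213, 164], [229, 171]]
```

```bash
python3 -c "
from h import *
g=lambda x,n:tuple(F+xs*x+zs*n)+(1.752,)
print(instud(manip.sense()['ee_pos']))
rel([g(-.0435,.06),g(-.0435,.042),g(-.0435,.0235)])"
```

```text
[-0.03138307  0.06129918  0.0781533 ]
at [0.5454 0.2262 0.186 ] yaw 1.751 q7 1.23
[ 0.0005  0.0613  0.0218 -0.0009]
[ 0.0108  0.0613  0.0365 -0.0009]
[ 0.0213  0.0613  0.0517 -0.0009]
```

>>> jog_arm --rows '[0, 0.03, 0, 0, 0, 0.061, 0, 0, 0, 0.061, 0, 0, 0.001, 0.061, 0.022, 0, 0.001, 0.061, 0.022, 0, 0.011, 0.061, 0.0365, 0, 0.011, 0.061, 0.0365, 0, 0.011, 0.061, 0.0365, 0]'

```text
clock: 15.38
ee_pos: [0.5251, 0.2849, 0.1514]
orientation: [0.0, -0.09, 0.996, 0.0]
force: [-0.2, 1.1, -2.0]
finger_gap: 0.0193
grip_force: 44.8
```

```bash
python3 -c "
from h import *
g=lambda x,n:tuple(F+xs*x+zs*n)+(1.752,)
print(instud(manip.sense()['ee_pos']))
rel([g(-.0435,.036),g(-.0435,.030),g(-.0435,.0235)])"
```

```text
[-4.35071122e-02 -6.17251819e-05  4.44396056e-02]
at [0.5251 0.2849 0.1514] yaw 1.751 q7 1.12
[ 0.0048 -0.0001  0.0069 -0.0011]
[ 0.0083 -0.0001  0.0118 -0.0011]
[ 0.012  -0.0001  0.0171 -0.0011]
```

>>> jog_arm --rows '[0.003, 0, 0.004, 0, 0.005, 0, 0.007, 0, 0.005, 0, 0.007, 0, 0.005, 0, 0.007, 0]'

```text
clock: 15.88
ee_pos: [0.5203, 0.2843, 0.1443]
orientation: [0.0, -0.09, 0.996, 0.0]
force: [-0.1, 1.2, -2.3]
finger_gap: 0.0194
grip_force: 44.8
```

```bash
python3 -c "
from h import *
print(instud(manip.sense()['ee_pos']).round(4))"
```

```text
[-0.0436 -0.0004  0.0358]
```

>>> jog_arm --rows '[0.0015, 0, 0.002, 0, 0.0025, 0, 0.0035, 0, 0.0025, 0, 0.0035, 0]'

```text
clock: 16.25
ee_pos: [0.5188, 0.2848, 0.141]
orientation: [0.002, -0.09, 0.996, 0.001]
force: [5.3, 3.5, -4.3]
finger_gap: 0.0189
grip_force: 44.6
```

```bash
python3 -c "
from h import *
print(instud(manip.sense()['ee_pos']).round(4))"
```

```text
[-0.0444 -0.0011  0.0323]
```

Force is mostly down-slope with the head already in the hole, so I shift the plate about 3 mm down-slope and 1 mm sideways, then continue down.

>>> jog_arm --rows '[-0.0025, 0.001, 0.0017, 0, -0.0025, 0.001, 0.0017, 0, -0.0025, 0.001, 0.0017, 0]'

```text
clock: 16.62
ee_pos: [0.5193, 0.2844, 0.1384]
orientation: [-0.001, -0.09, 0.996, -0.0]
force: [0.0, -0.6, -2.2]
finger_gap: 0.0192
grip_force: 44.8
```

```bash
python3 -c "
from h import *
print(instud(manip.sense()['ee_pos']).round(4))"
```

```text
[-0.0462 -0.0007  0.0304]
```

>>> jog_arm --rows '[0.0015, 0, 0.002, 0, 0.003, 0, 0.004, 0, 0.003, 0, 0.004, 0]'

```text
clock: 17.0
ee_pos: [0.5165, 0.2843, 0.1346]
orientation: [-0.0, -0.09, 0.996, -0.0]
force: [0.1, -0.1, -1.7]
finger_gap: 0.0192
grip_force: 44.8
```

```bash
python3 -c "
from h import *
print(instud(manip.sense()['ee_pos']).round(4))"
```

```text
[-0.0461 -0.001   0.0258]
```

>>> jog_arm --rows '[0.001, 0, 0.0015, 0, 0.0018, 0, 0.0028, 0, 0.0018, 0, 0.0028, 0, 0.0018, 0, 0.0028, 0]'

```text
clock: 17.5
ee_pos: [0.5154, 0.2842, 0.1324]
orientation: [0.0, -0.09, 0.996, 0.0]
force: [0.6, -0.0, 0.3]
finger_gap: 0.0192
grip_force: 45.2
```

```bash
python3 -c "
from h import *
print(instud(manip.sense()['ee_pos']).round(4))"
```

```text
[-0.0465 -0.0011  0.0233]
```

>>> jog_arm --rows '[-0.003, 0, 0.0021, 0, -0.0065, 0, 0.0046, 0, -0.010, 0, 0.007, 0, -0.0131, 0, 0.0092, 0, -0.0164, 0, 0.0115, 0, -0.0164, 0, 0.0115, 0]'

```text
clock: 18.25
ee_pos: [0.5316, 0.2884, 0.1206]
orientation: [0.0, -0.09, 0.996, 0.001]
force: [-0.4, 5.2, 1.8]
finger_gap: 0.019
grip_force: 45.4
```

```bash
python3 -c "
from h import *
print(instud(manip.sense()['ee_pos']).round(4))"
```

```text
[-0.0669 -0.0024  0.0232]
```

>>> jog_arm --rows '[0, 0.0015, 0, 0, -0.002, 0.0015, 0.0014, 0, -0.0041, 0.0015, 0.0029, 0, -0.0057, 0.0015, 0.004, 0, -0.0057, 0.0015, 0.004, 0]'

```text
clock: 18.88
ee_pos: [0.5368, 0.2895, 0.1166]
orientation: [0.0, -0.09, 0.996, 0.0]
force: [-0.4, 1.4, 3.8]
finger_gap: 0.0191
grip_force: 45.6
```

```bash
python3 -c "
from h import *
print(instud(manip.sense()['ee_pos']).round(4))"
```

```text
[-0.0736 -0.0025  0.023 ]
```

>>> jog_arm --rows '[-0.0012, 0, 0.0008, 0, -0.0024, 0, 0.0017, 0, -0.0024, 0, 0.0017, 0]'

```text
clock: 19.25
ee_pos: [0.5392, 0.2899, 0.1149]
orientation: [0.0, -0.09, 0.996, -0.0]
force: [-0.6, 2.6, 3.7]
finger_gap: 0.0194
grip_force: 45.7
```

```bash
python3 -c "
from h import *
print(instud(manip.sense()['ee_pos']).round(4))"
```

```text
[-0.0765 -0.0025  0.023 ]
```

>>> jog_arm --rows '[-0.0012, 0, 0.0007, 0, -0.0024, 0, 0.0015, 0, -0.0024, 0, 0.0015, 0]'

```text
clock: 19.62
ee_pos: [0.5402, 0.2902, 0.1141]
orientation: [-0.001, -0.09, 0.996, -0.0]
force: [-7.3, -0.6, 14.5]
finger_gap: 0.0193
grip_force: 47.0
```

```bash
python3 -c "
from h import *
print(instud(manip.sense()['ee_pos']).round(4))"
```

```text
[-0.0778 -0.0026  0.0229]
```

>>> jog_arm --rows '[-0.0012, 0, 0.0007, 0, -0.0024, 0, 0.0015, 0, -0.0024, 0, 0.0015, 0]'

```text
clock: 20.0
ee_pos: [0.5404, 0.2903, 0.1139]
orientation: [-0.003, -0.09, 0.996, -0.001]
force: [-17.8, -4.9, 29.6]
finger_gap: 0.0195
grip_force: 49.1
```

```bash
python3 -c "
from h import *
print(instud(manip.sense()['ee_pos']).round(4))"
```

```text
[-0.0782 -0.0026  0.0228]
```

The plate has hit a firm stop after 31 mm of sliding, so the stud is home. Next I relax the push, open and back off.

>>> jog_arm --rows '[0.001, 0, -0.001, 0, 0.0025, 0, -0.003, 0, 0.0025, 0, -0.003, 0, 0.0025, 0, -0.003, 0]'

```text
clock: 20.5
ee_pos: [0.5401, 0.2901, 0.1143]
orientation: [-0.001, -0.09, 0.996, -0.0]
force: [-6.3, 0.4, 5.1]
finger_gap: 0.0194
grip_force: 45.6
```

>>> jog_arm --rows '[0, 0, 0, 0, 0, 0, 0, 0, 0, 0, 0, 0, 0, 0, 0, 0, 0, 0, 0, 0, 0, 0, 0, 0]' --finger_gap 0.05

```text
clock: 21.25
ee_pos: [0.5413, 0.2904, 0.1149]
orientation: [0.0, -0.09, 0.996, 0.0]
force: [-0.8, 0.6, 0.3]
finger_gap: 0.0499
grip_force: 0.0
```

>>> jog_arm --rows '[0, 0, -0.01, 0, 0, 0, -0.03, 0, 0, 0, -0.08, 0, 0, 0, -0.13, 0, 0, 0, -0.16, 0, 0, 0.06, -0.16, 0, 0, 0.12, -0.16, 0, 0, 0.18, -0.16, 0, 0, 0.24, -0.16, 0, 0, 0.24, -0.16, 0, 0, 0.24, -0.16, 0]'

```text
clock: 22.62
ee_pos: [0.4984, 0.5261, 0.2752]
orientation: [0.0, -0.09, 0.996, -0.0]
force: [0.2, 0.4, 0.1]
finger_gap: 0.05
grip_force: 0.0
```

```bash
python3 - <<'E'
from h import *
t=camrig.get_image('top');cv2.imwrite('pics/g8.png',t);s=camrig.get_image('side');cv2.imwrite('pics/g8s.png',s)
hsv=cv2.cvtColor(t,cv2.COLOR_BGR2HSV)
f=lambda x,y,z:proj('top',F+xs*(x-82)/1e3+ysd*y/1e3+zs*z/1e3).round(1).tolist()
print("expected corners",[f(a,b,6) for a,b in((-65,45),(100,45),(100,-45),(-65,-45))],"rib",f(0,0,36),"stud",f(82,0,13))
m=((hsv[...,1]<45)&(hsv[...,2]>80)).astype(np.uint8);m[:,:160]=0;m[:,245:]=0;m[:190]=0;m[265:]=0
k,l,st,ce=cv2.connectedComponentsWithStats(m);i=1+st[1:,4].argmax()
print(st[i],ce[i]);r=cv2.minAreaRect(np.argwhere(l==i)[:,::-1].astype(np.float32));print(cv2.boxPoints(r).tolist())
rb=((hsv[...,1]>125)&(hsv[...,0]<14)).astype(np.uint8);rb[:200]=0;rb[235:]=0;rb[:,:185]=0;rb[:,220:]=0
ys,x=np.nonzero(rb);print("rib px",len(x),x.mean(),ys.mean())
E
```

```text
expected corners [[209.0, 206.2], [211.0, 239.2], [185.9, 244.4], [185.7, 210.9]] rib [195.6, 215.7] stud [197.8, 236.7]
[186 206  25  38 661] [197.81543116 225.59304085]
[[186.0, 206.0], [210.0, 206.0], [210.0, 243.0], [186.0, 243.0]]
rib px 94 195.27659574468086 215.72340425531914
```

The plate sits exactly where it should when home: the rib is within 0.4 px and the corners agree. I hand in.

```bash
python3 -c "
from station import manip, camrig
print(manip.close_job())"
```

```text
the job is handed in; nothing more can be done
None
```

The job is handed in with the template hanging on the stud, its slot run down to a firm stop, and the clamp bar sprung back; a last camera check put the plate within about 1–2 mm of the home position, and the judge's result was not shown.

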